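Eject the used filter from a bench reader

ROBOT

A 6-joint arm with a two-finger parallel gripper is mounted at the origin on the work surface. World frame = base frame: x ahead of the robot, y to its left, z up, the work surface at z = 0. Lengths are in mm, angles in rad, forces in N, time in s.
With the tool pointing down it reaches from about 350 to 950 mm from the base axis. Payload 17.4 kg.
Tool frame: the origin (TCP) lies at the very end of the fingers, on their centre line; the grasp point (between the pads) lies env.grasp_offset behind it (env.grasp_offset is the distance from the TCP to the grasp point, in mm); z points along the fingers, y is the line along which they close (so a half turn about z gives the same grasp; the last joint's range is limited). The gripper opens to 93 mm and grips with 3 to 60 N. Pads are 15 mm wide; open, the fingers measure 128 mm over their backs; the gripper's body (75 mm by 188 mm) begins 65 mm behind the grasp point.
Start: joints at [-1.219, 0.116, 1.442, -0, 1.584, -0.038], TCP at [256.494, -624.374, 218.646] pointing down, gripper open.
Joint ranges: [-2.83, 2.83], [-0.83, 2.19], [0.07, 2.5], [-1.14, 4.28], [0.01, 3], [-2.97, 2.97]. Speed limits (rad/s): [1.89, 1.89, 2.22, 3.14, 3.14, 3.14].

INTERFACE

Orientations are given as a unit quaternion [x, y, z, w].
In Python, from workcell import env gives the robot as it stands. The module is installed in compiled form; this text tells all that it offers.
- The arm moves only by the tool send_rows, never from a script. Its argument "deltas" is a list of rows, each an object of numbers: "x", "y", "z": the shift along the tool's x, y, z in mm; "rx", "ry", "rz": the turn, a rotation vector about the tool's x, y, z in degrees; "fingers": the finger opening in mm, from 0 to 93. A call has 1 to 10 rows; each row shifts and turns the commanded pose from where the row before left it, along the tool's axes as they then stand; what a row does not reach is not made up. A row lasts 1/8 s, in which the tool goes at most 62.5 mm and 10.7 degrees, less where a joint would pass 70% of its speed; a pose out of reach is approached as far as the arm can. A call is refused whole if a number of a shift passes 62.5 or a number of a turn 10.7, either way. A call with a gripper value outside its range is refused whole. The fingers move at their own pace and stop on an object; "squeeze" is the grip in N (left out, the last holds). Time passes only in rows, so rows that do not move let the fingers close. It gives the time, the measured TCP pose, the force, the opening and the grip force at its end, in the units of the state.
- env.state(): the state, without advancing time (a new reading comes with each control period).
- env.grab_frame(name): name is "side" or "top"; returns (picture, depth): 420x560x3 uint8, red, green, blue; 420x560 float32, mm along the optical axis (not along the pixel's ray), 0 where there is no reading.
- env.camera_info(name): a dict with "fx", "fy", "cx", "cy" (pixels), "cam_to_world" (4x4, takes a point from camera to world coordinates). Camera axes: x right, y down, z forward; pixel columns grow to the right and rows downward; lengths in mm; the calibration is good to about 2 mm. A picture is of the moment at which its call begins. camera_info takes no time and is no camera call.
- env.hand_in(): hands the job in; it is judged then, once.
The state is a dict: "time_s": time; "joint_positions": joint angles; "dq": joint speeds; "joint_efforts": joint torques, N m; "ee_pos": TCP position; "eef_rot": TCP orientation; "wrist_force": force on the tool from outside, world axes, zero at the start; "ft_torque": the same for the moment, N m; "finger_gap": finger opening in mm; "finger_force": force on a finger pad.
Only numpy, scipy, OpenCV 4.12 (cv2) and the standard library are available. Lean on these libraries where they do the work, as an engineer would, in place of code of your own. Each camera call takes 0.05 s, during which the arm holds its last target. There are 200 camera calls.

TASK

Take the used filter out of the reader: press the round blue button so that the clear lid springs open, then take the blue pin key from its stand and, holding the red button at the bottom of the yellow recess down with the pin, push the slide all the way out to its stop. Hang the key back in its stand, then lift the filter cassette, the black plate with the orange grip rib, out of the slide and set it down flat in the shallow teal tray, without dropping it. Leave the lid open and the slide out, and do not disturb the tube rack or the jar.

Things in the scene. Friction and masses are not known exactly. Their poses are not given: they have to be found in the camera images.
- reader: white filter reader, fixed, 190 (x) x 160 (y) x 65 (z) mm. Origin on the bench; +z up. Its front is at x = -100 mm and faces its own -x, the way the slide comes out; back at x = +90. A front deck (x -100 to -45, top z 65 mm) covers the cassette; behind it an open well (x -45 to +75, 104 mm wide) lies under the clear lid
- lidbtn_top (a point): centre of the top of the round blue lid-release button (30 mm across) on the reader's front deck, 87 mm above the bench. It is pressed straight down: 6 mm travel, about 5 N when fully down; the lid is freed after about 4 mm
- lid (a joint): angle of the clear lid (130 x 150 mm), hinged along y at the reader's back (reader x +85, z 66 mm). 0 = shut and latched over the well; once the blue button is pressed it springs up by itself in about 1.5 s to its stop at 1.85 rad (leaning back past vertical) and stays there
- slide (a joint): how far the dark steel slide is out, in m: 0 = in, 0.066 = out at its stop. Moves along the reader's -x with about 2 N friction, but latches at 0, 0.022 and 0.044 m whenever the red button is not held down. It stays where it is left
- recess (a point): centre of the mouth of the square recess in the slide's yellow boss, 58 mm above the bench (reader x +35, y 0 at slide = 0; moves with the slide; reader's axes). 18 x 18 mm inside, boss 34 x 34. The red button (14 mm across) lies 18 mm below the mouth when up, 25 when fully down. With it down, pushing the pin against the recess's front wall pushes the slide out
- latch (a joint): how far the red latch button in the recess is pressed down, in m: 0 = up (latched), 0.007 = fully down (about 2.5 N to start, 6 N at the bottom); the slide is free above 0.0045
- key: blue pin key: level bar 16 (x) x 110 (y) x 22 (z) mm, with a steel pin 9 mm thick, 65 mm long pointing down (-z) from the middle of its underside; 0.07 to 0.14 kg. Origin at the bar's middle (pin tip 76 mm below). Starts hanging in the stand, bar along the stand's y, origin 89 mm above the bench; grip the bar's middle across its 16 mm width
- key_tip (a point): lower end of the key's pin
- stand: teal key stand, fixed: base 70 (x) x 120 (y) mm; two uprights at y = +-38 mm (62 mm free between them) with seats 78 mm above the bench for the bar, between lips 26 mm apart in x and 10 mm high. Origin on the bench under its middle. Key home: its origin 89 mm above the stand's, bar along the stand's y, either way round
- cassette: filter cassette, loose in the slide: black plate 58 (x) x 80 (y) x 12 mm with amber glass; orange grip rib on its middle 50 (x) x 12 (y) x 22 mm high, top 34 mm above the origin (centre of the underside). Starts under the deck at reader x -68, y 0, z 20 mm, reader's axes; rides out with the slide to x -134. Pocket walls end 32 mm above the bench, 2 mm play. 0.08 to 0.17 kg
- tray: shallow teal open tray, fixed, 120 (x) x 140 (y) x 28 (z) mm outside, 4 mm walls and floor. Origin at the centre of its underside
- rack: bystander: teal tube rack with blue-capped tubes, 60 x 120 x 101 mm, loose, origin at the centre of its underside
- jar: bystander: white jar with a blue cap, 70 mm across, 90 mm high, loose, origin at the centre of its underside
Mind the look-alikes: they are no part of the job. Several things have the shape of the key; the one meant has the colours described above. What is shaped like the stand but pink or purple is not meant.

How it is judged (in metres and radians):
On the way, in this order (a step that is already met when the one before it is completed fails the run):
1. the lid has sprung open (value of joint lid above 1.6 rad), for 0.2 s.
2. the pin, in the recess, holds the red button down with the slide pushed out to its stop (value of joint slide above 0.06 m and value of joint latch above 0.0035 m and horizontal distance between key_tip and recess below 0.012 m and z of key_tip in the frame of recess below -0.018 m), for 0.1 s.
3. the key hangs in its stand again, let go of (z of key in the frame of stand between 0.082 and 0.096 m and x of key in the frame of stand between -0.012 and 0.012 m and y of key in the frame of stand between -0.02 and 0.02 m and angle between key's own z axis and vertical below 0.12 rad and linear speed of key below 0.03 m/s and contact force between the fingers and key below 0.1 N), for 0.2 s.
4. the cassette lies flat in the tray, let go of (horizontal distance between cassette and tray below 0.05 m and z of cassette in the frame of tray between 0 and 0.012 m and angle between cassette's own z axis and vertical below 0.1 rad and linear speed of cassette below 0.03 m/s and contact force between the fingers and cassette below 0.1 N), for 0.2 s.
At the end, for the whole second after the job is handed in: Lid open (over 1.6 rad), slide out (over 60 of 66 mm), key hung in its stand (origin 82-96 mm above the stand's, within 12 mm in x, 20 mm in y, upright to 0.12 rad), cassette flat (0.1 rad) on the tray floor within 50 mm of its centre, both released and at rest (all of step 3 and all of step 4 and value of joint lid above 1.6 rad and value of joint slide above 0.06 m); the robot touches nothing.
It fails at once if a bystander (rack or jar) is shifted by more than 30 mm (distance of any of rack, jar from where it was at the start of the episode above 0.03 m).
It fails at once if the cassette is dropped or thrown (faster than 0.5 m/s out of the fingers) (linear speed of cassette above 0.5 m/s and contact force between the fingers and cassette below 0.05 N).
It also fails if it takes over 72 s, if anything falls off the work surface, if the arm or the gripper's body presses on something with over 40 N, if the wrist force passes 120 N, or if a joint passes its speed limit or range.

## Working session

There is one attempt and no reset: what is moved stays moved. The work goes in short steps, Python scripts to look and compute and a tool call to move; the robot and the scene stay as the last step left them, time stands still between calls to the robot, and variables do not carry over. Pictures are saved under pics/ and viewed, at most 10 in all, crops included, and the job is handed in when it is done.

Besides the shell and the picture viewer there is one more tool, called by a JSON object that holds its "method" and its "body", one argument or row to a line. send_rows: Moves the arm, as the interface text tells. Its arguments: {"type":"object","properties":{"deltas":{"type":"array"},"squeeze":{"type":"number"}},"required":["deltas"]}

```bash
mkdir -p pics
cat > h.py <<'E'
import numpy as np, cv2
from workcell import env
def grab(n,tag):
    im,d=env.grab_frame(n); cv2.imwrite(f'pics/{tag}.png',im[:,:,::-1]); np.save(f'pics/{tag}.npy',d); return im,d
def cloud(n,d):
    c=env.camera_info(n); v,u=np.mgrid[:d.shape[0],:d.shape[1]]
    P=np.stack([(u-c['cx'])/c['fx']*d,(v-c['cy'])/c['fy']*d,d],-1); T=np.array(c['cam_to_world'])
    return P@T[:3,:3].T+T[:3,3]
E
python3 - <<'E'
from h import *
for n in('top','side'): grab(n,n+'0'); print(n,np.round(env.camera_info(n)['cam_to_world'],2).tolist())
print(env.state(),env.grasp_offset)
E
```

```text
top [[-0.01, -1.0, 0.09, 339.54], [-1.0, 0.01, -0.01, 57.46], [0.01, -0.09, -1.0, 1449.69], [0.0, 0.0, 0.0, 1.0]]
side [[-0.83, -0.33, 0.45, -87.31], [-0.56, 0.52, -0.65, 836.79], [-0.02, -0.78, -0.62, 855.86], [0.0, 0.0, 0.0, 1.0]]
{'time_s': 0.1, 'joint_positions': array([-1.21883638e+00,  1.16462139e-01,  1.44218345e+00, -1.45280347e-05,
        1.58401048e+00, -3.78232990e-02]), 'dq': array([-1.27040843e-03, -6.04217432e-05, -1.10923416e-03, -1.30405673e-03,
       -6.75189464e-04,  9.61626644e-04]), 'joint_efforts': array([ 3.19178354e-03, -7.22891951e+01, -6.23863578e+01,  7.81631959e-02,
        2.27785972e-02, -2.80068440e-05]), 'ee_pos': array([ 256.4029585 , -624.21139262,  217.97206423]), 'eef_rot': array([ 9.81068543e-01,  1.93660093e-01, -9.03453518e-05, -5.24025384e-04]), 'wrist_force': array([ 0.28119107, -0.70130312,  0.66325971]), 'ft_torque': array([-0.01033606,  0.05764562,  0.00844347]), 'finger_force': 0.0, 'finger_gap': 92.92479137627429} 18.8
```

View pics/top0.png

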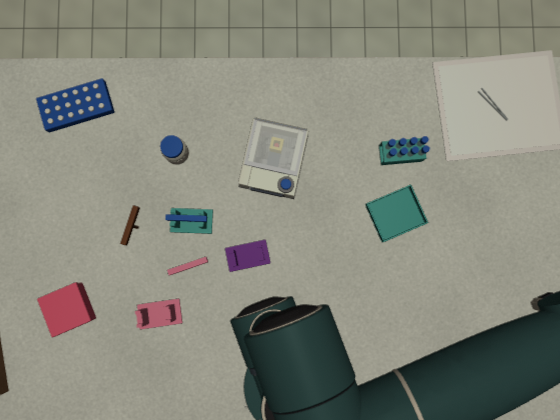

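View pics/side0.png

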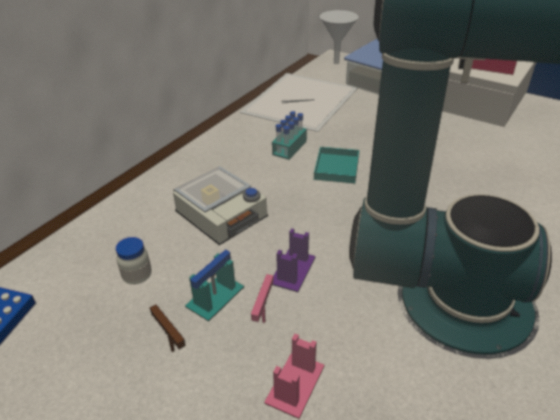

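The top view shows the reader at (273,158) with its button at (286,185), the tray at (396,213) and the rack at (405,150). Key-shaped things: blue bar on the teal stand (187,218), brown (130,225), pink (187,266). The blue one on the teal stand (190,221) matches; the purple (248,255) and pink (159,313) stands are decoys. I'll measure these and confirm them in a crop.

```bash
cat > m.py <<'E'
from h import *
im=cv2.imread('pics/top0.png'); d=np.load('pics/top0.npy'); W=cloud('top',d)
hsv=cv2.cvtColor(im,cv2.COLOR_BGR2HSV); H,S,V=hsv[...,0].astype(int),hsv[...,1],hsv[...,2]
def rep(name,box,mask,z0,z1):
    u0,u1,v0,v1=box; m=np.zeros(d.shape,bool); m[v0:v1,u0:u1]=1
    m&=mask&(d>0)&(W[...,2]>z0)&(W[...,2]<z1)
    p=W[m]; 
    if len(p)<5: print(name,len(p)); return
    r=cv2.minAreaRect(p[:,:2].astype(np.float32))
    print(name,len(p),'mean',p.mean(0).round(1),'med z',np.median(p[:,2]).round(1),'rect',np.round(r[0],1),np.round(r[1],1),round(r[2],1))
blue=(H>105)&(H<125)&(S>120); teal=(H>78)&(H<98)&(S>90); yel=(H>15)&(H<32)&(S>60)
al=np.ones(d.shape,bool)
rep('reader>40',(225,320,105,210),al,45,110)
rep('deck',(225,320,155,210),al,60,70)
rep('btn',(270,300,172,198),blue,78,100)
rep('yellow',(260,295,130,160),yel,40,80)
rep('key',(160,212,205,232),blue,85,115)
rep('stand base',(160,220,200,240),teal,-5,18)
rep('stand up',(160,220,200,240),teal,60,100)
rep('tray all',(355,440,175,250),teal,-5,40)
rep('tray rim',(355,440,175,250),teal,20,40)
rep('rack',(370,440,125,175),al,20,130)
rep('jar',(150,200,125,175),al,60,130)
a=cv2.resize(im[100:240,155:315],None,fx=4,fy=4,interpolation=cv2.INTER_CUBIC); cv2.imwrite('pics/crop0.png',a)
print(W[145,275],W[130,275],W[165,255],W[190,255])
E
python3 m.py
```

```text
reader>40 3930 mean [634.8  50.3  70.6] med z 71.3 rect [637.   50.2] [160.  192.9] 77.2
deck 983 mean [580.2  70.2  65. ] med z 64.9 rect [600.1  58.5] [159.9 117.5] 77.5
btn 83 mean [555.8  16.4  86.1] med z 86.4 rect [556.2  16.4] [25.3 24.8] 1.5
yellow 19 mean [665.9  37.9  72. ] med z 72.8 rect [670.3  40.1] [28.2 26.8] 72.1
key 222 mean [463.1 283.8  98.9] med z 99.2 rect [463.1 284.2] [106.8  14.4] 87.9
stand base 562 mean [459.1 279.1   7.3] med z 7.2 rect [463.5 284.6] [118.  68.] 87.3
stand up 121 mean [462.8 283.1  82.5] med z 84.7 rect [464.3 283.3] [89.7 44.3] 87.7
tray all 2044 mean [ 481.7 -303.7    6.6] med z 4.3 rect [ 479.4 -299.9] [119.7 141.2] 22.8
tray rim 241 mean [ 475.9 -301.5   26.5] med z 26.2 rect [ 480.2 -299.6] [117.9 141.2] 22.8
rack 1042 mean [ 652.4 -315.4   69.3] med z 60.5 rect [ 658.  -319.2] [ 61.1 121.7] 4.6
jar 490 mean [658.2 326.4  84.8] med z 88.1 rect [659.7 326.8] [63.8 63.5] 89.8
[666.08543314  44.08134745  73.81482085] [708.39679235  43.81996245  74.02396865] [609.38481077  99.40830718  77.9650616 ] [547.90022541 101.2255643   24.42772644]
```

View pics/crop0.png

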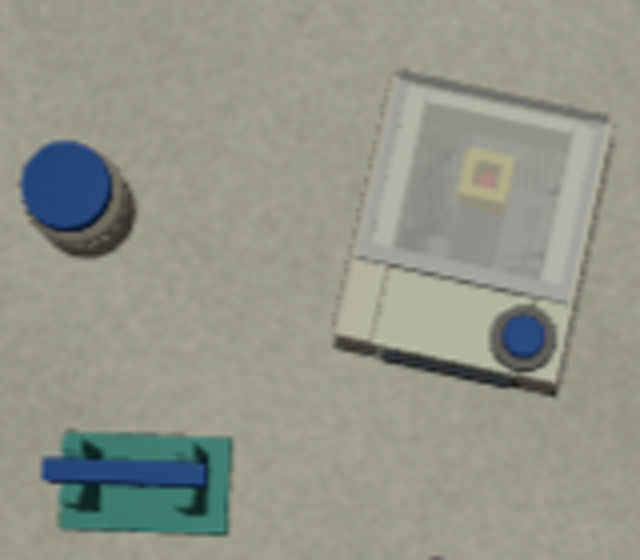

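The crop confirms the blue key hanging in the teal stand (crop 125,472), the blue button (525,335) and the yellow recess with red (487,175). Next is a planner that prints rows in the tool's axes.

```bash
cat > p.py <<'E'
import sys; from h import *
from scipy.spatial.transform import Rotation as R
# p.py x y z yaw_of_tool_x nrows : even rows, shift along tool axes before the row's turn
s=env.state(); p=np.array(s['ee_pos']); M=R.from_quat(s['eef_rot']).as_matrix()
phi=np.degrees(np.arctan2(M[1,0],M[0,0]))
print('t',round(s['time_s'],2),'p',p.round(1),'yaw',phi.round(2),'tilt',M[:2,2].round(4),'F',np.round(s['wrist_force'],1),'gap',round(s['finger_gap'],1),'ff',round(s['finger_force'],1),'q',np.round(s['joint_positions'],2))
if len(sys.argv)>1:
    x,y,z,w,n=map(float,sys.argv[1:6]); n=int(n); t=np.array([x,y,z]); dw=(w-phi+180)%360-180; st=(t-p)/n
    print('total',(t-p).round(1),'rz',-round(dw,1))
    for i in range(n):
        a=np.radians(phi+dw*i/n); c,sn=np.cos(a),np.sin(a)
        print([round(float(k),1) for k in (st[0]*c+st[1]*sn, st[0]*sn-st[1]*c, -st[2], -dw/n)])
E
python3 p.py 556 16 150 -12.8 20
```

```text
t 0.1 p [ 256.4 -624.2  218. ] yaw 22.33 tilt [-0.0004  0.001 ] F [ 0.3 -0.7  0.7] gap 92.9 ff 0.0 q [-1.22  0.12  1.44 -0.    1.58 -0.04]
total [299.6 640.2 -68. ] rz 35.1
[26.0, -23.9, 3.4, 1.8]
[25.3, -24.7, 3.4, 1.8]
[24.5, -25.5, 3.4, 1.8]
[23.7, -26.2, 3.4, 1.8]
[22.9, -26.9, 3.4, 1.8]
[22.1, -27.6, 3.4, 1.8]
[21.2, -28.3, 3.4, 1.8]
[20.3, -28.9, 3.4, 1.8]
[19.4, -29.5, 3.4, 1.8]
[18.5, -30.1, 3.4, 1.8]
[17.6, -30.7, 3.4, 1.8]
[16.6, -31.2, 3.4, 1.8]
[15.7, -31.7, 3.4, 1.8]
[14.7, -32.1, 3.4, 1.8]
[13.7, -32.6, 3.4, 1.8]
[12.7, -33.0, 3.4, 1.8]
[11.7, -33.4, 3.4, 1.8]
[10.7, -33.7, 3.4, 1.8]
[9.6, -34.0, 3.4, 1.8]
[8.6, -34.3, 3.4, 1.8]
```

{"method": "send_rows", "body": {
  "deltas": [
    {"rz":8.8,"fingers":0},
    {"rz":8.8},
    {"rz":8.8},
    {"rz":8.7},
    {"x":10.7,"y":-49.3},
    {"x":10.7,"y":-49.3},
    {"x":10.7,"y":-49.3},
    {"x":10.7,"y":-49.3},
    {"x":10.7,"y":-49.3},
    {"x":10.7,"y":-49.3}
  ]
}}

```text
invalid input at $.deltas[0]: expected keys x, y, z, rx, ry, rz, fingers
```

{"method": "send_rows", "body": {
  "deltas": [
    {"x":10.7,"y":-49.3},
    {"x":10.7,"y":-49.3,"z":10},
    {"x":10.7,"y":-49.3,"z":10},
    {"x":10.7,"y":-49.3,"z":10},
    {"x":10.7,"y":-49.3,"z":10},
    {"x":10.7,"y":-49.3,"z":10},
    {"x":10.7,"y":-49.3,"z":10},
    {"x":10.7,"y":-49.3,"z":8},
    {},
    {}
  ]
}}

```text
invalid input at $.deltas[0]: expected keys x, y, z, rx, ry, rz, fingers
```

```bash
python3 p.py 556 16 92 -12.8 3
```

```text
t 0.1 p [ 256.4 -624.2  218. ] yaw 22.33 tilt [-0.0004  0.001 ] F [ 0.3 -0.7  0.7] gap 92.9 ff 0.0 q [-1.22  0.12  1.44 -0.    1.58 -0.04]
total [ 299.6  640.2 -126. ] rz 35.1
[173.5, -159.4, 42.0, 11.7]
[137.5, -191.3, 42.0, 11.7]
[95.8, -215.3, 42.0, 11.7]
```

All keys are needed in each row.

{"method": "send_rows", "body": {
  "deltas": [
    {"x":0,"y":0,"z":0,"rx":0,"ry":0,"rz":8.8,"fingers":0},
    {"x":0,"y":0,"z":0,"rx":0,"ry":0,"rz":8.8,"fingers":0},
    {"x":0,"y":0,"z":0,"rx":0,"ry":0,"rz":8.8,"fingers":0},
    {"x":0,"y":0,"z":0,"rx":0,"ry":0,"rz":8.7,"fingers":0},
    {"x":10.7,"y":-49.3,"z":0,"rx":0,"ry":0,"rz":0,"fingers":0},
    {"x":10.7,"y":-49.3,"z":0,"rx":0,"ry":0,"rz":0,"fingers":0},
    {"x":10.7,"y":-49.3,"z":0,"rx":0,"ry":0,"rz":0,"fingers":0},
    {"x":10.7,"y":-49.3,"z":0,"rx":0,"ry":0,"rz":0,"fingers":0},
    {"x":10.7,"y":-49.3,"z":0,"rx":0,"ry":0,"rz":0,"fingers":0},
    {"x":10.7,"y":-49.3,"z":0,"rx":0,"ry":0,"rz":0,"fingers":0}
  ]
}}

```text
time_s: 1.35
ee_pos: [384.8, -348.5, 218.4]
eef_rot: [0.994, -0.111, -0.0, -0.0]
wrist_force: [0.2, -0.4, 0.9]
finger_gap: 1.5
finger_force: 0.0
```

{"method": "send_rows", "body": {
  "deltas": [
    {"x":10.7,"y":-49.3,"z":0,"rx":0,"ry":0,"rz":0,"fingers":0},
    {"x":10.7,"y":-49.3,"z":10,"rx":0,"ry":0,"rz":0,"fingers":0},
    {"x":10.7,"y":-49.3,"z":10,"rx":0,"ry":0,"rz":0,"fingers":0},
    {"x":10.7,"y":-49.3,"z":10,"rx":0,"ry":0,"rz":0,"fingers":0},
    {"x":10.7,"y":-49.3,"z":10,"rx":0,"ry":0,"rz":0,"fingers":0},
    {"x":10.7,"y":-49.3,"z":10,"rx":0,"ry":0,"rz":0,"fingers":0},
    {"x":10.7,"y":-49.3,"z":10,"rx":0,"ry":0,"rz":0,"fingers":0},
    {"x":10.7,"y":-49.3,"z":8,"rx":0,"ry":0,"rz":0,"fingers":0},
    {"x":0,"y":0,"z":0,"rx":0,"ry":0,"rz":0,"fingers":0}
  ]
}}

```text
time_s: 2.48
ee_pos: [555.3, 18.2, 149.4]
eef_rot: [0.994, -0.11, -0.001, -0.0]
wrist_force: [-0.4, 0.4, -0.1]
finger_gap: 0.5
finger_force: 0.0
```

```bash
python3 p.py 556 16 92 -12.8 3
```

```text
t 2.48 p [555.3  18.2 149.4] yaw -12.58 tilt [-0.002   0.0004] F [-0.4  0.4 -0.1] gap 0.5 ff 0.0 q [-0.01 -0.12  1.79  0.    1.47  1.78]
total [  0.7  -2.2 -57.4] rz 0.2
[0.4, 0.7, 19.1, 0.1]
[0.4, 0.7, 19.1, 0.1]
[0.4, 0.7, 19.1, 0.1]
```

{"method": "send_rows", "body": {
  "deltas": [
    {"x":1,"y":1,"z":30,"rx":0,"ry":0,"rz":0,"fingers":0},
    {"x":0,"y":1,"z":26,"rx":0,"ry":0,"rz":0,"fingers":0},
    {"x":0,"y":0,"z":6,"rx":0,"ry":0,"rz":0,"fingers":0},
    {"x":0,"y":0,"z":4,"rx":0,"ry":0,"rz":0,"fingers":0},
    {"x":0,"y":0,"z":2.5,"rx":0,"ry":0,"rz":0,"fingers":0},
    {"x":0,"y":0,"z":0,"rx":0,"ry":0,"rz":0,"fingers":0}
  ]
}}

```text
time_s: 3.22
ee_pos: [556.0, 13.2, 83.0]
eef_rot: [0.994, -0.111, 0.001, 0.0]
wrist_force: [-1.5, -3.0, 3.4]
finger_gap: 0.3
finger_force: 1.9
```

{"method": "send_rows", "body": {
  "deltas": [
    {"x":0,"y":0,"z":2,"rx":0,"ry":0,"rz":0,"fingers":0},
    {"x":0,"y":0,"z":0,"rx":0,"ry":0,"rz":0,"fingers":0}
  ]
}}

```text
time_s: 3.48
ee_pos: [556.1, 13.3, 81.2]
eef_rot: [0.994, -0.111, 0.001, 0.0]
wrist_force: [-2.6, -2.6, 10.6]
finger_gap: 0.3
finger_force: 5.0
```

```bash
python3 p.py; python3 -c "
from h import *
grab('side','side1')"
```

```text
t 3.48 p [556.1  13.3  81.2] yaw -12.76 tilt [ 0.0014 -0.0004] F [-2.6 -2.6 10.6] gap 0.3 ff 5.0 q [-0.02 -0.07  1.86 -0.    1.35  1.77]
```

View pics/side1.png

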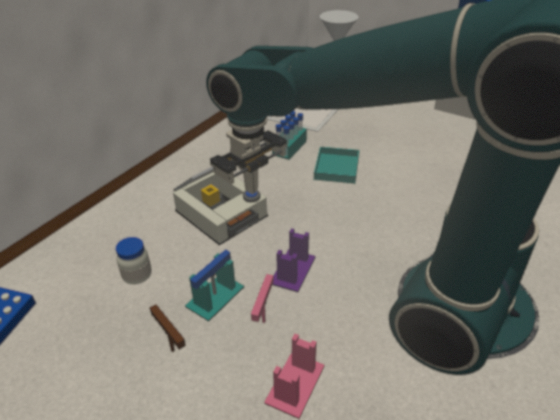

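The lid is up and the yellow boss is clear at (210,193). Next, the key.

{"method": "send_rows", "body": {
  "deltas": [
    {"x":0,"y":0,"z":-35,"rx":0,"ry":0,"rz":0,"fingers":0},
    {"x":0,"y":0,"z":-35,"rx":0,"ry":0,"rz":0,"fingers":0},
    {"x":-25.1,"y":-40.6,"z":0,"rx":0,"ry":0,"rz":0,"fingers":0},
    {"x":-25.1,"y":-40.6,"z":0,"rx":0,"ry":0,"rz":0,"fingers":0},
    {"x":-25.1,"y":-40.6,"z":0,"rx":0,"ry":0,"rz":0,"fingers":0},
    {"x":-25.1,"y":-40.6,"z":0,"rx":0,"ry":0,"rz":0,"fingers":50},
    {"x":-25.1,"y":-40.6,"z":0,"rx":0,"ry":0,"rz":0,"fingers":50},
    {"x":-25.1,"y":-40.6,"z":0,"rx":0,"ry":0,"rz":0,"fingers":50},
    {"x":0,"y":0,"z":0,"rx":0,"ry":0,"rz":-10,"fingers":50},
    {"x":0,"y":0,"z":0,"rx":0,"ry":0,"rz":-10,"fingers":50}
  ]
}}

```text
time_s: 4.78
ee_pos: [462.1, 285.2, 149.9]
eef_rot: [0.998, 0.067, -0.0, -0.0]
wrist_force: [0.6, -0.5, 0.2]
finger_gap: 45.7
finger_force: 0.0
```

{"method": "send_rows", "body": {
  "deltas": [
    {"x":0,"y":0,"z":0,"rx":0,"ry":0,"rz":-10,"fingers":50},
    {"x":0,"y":0,"z":0,"rx":0,"ry":0,"rz":-10,"fingers":50},
    {"x":0,"y":0,"z":0,"rx":0,"ry":0,"rz":-10,"fingers":50},
    {"x":0,"y":0,"z":0,"rx":0,"ry":0,"rz":-10,"fingers":50},
    {"x":0,"y":0,"z":0,"rx":0,"ry":0,"rz":-10,"fingers":50},
    {"x":0,"y":0,"z":0,"rx":0,"ry":0,"rz":-10,"fingers":50},
    {"x":0,"y":0,"z":0,"rx":0,"ry":0,"rz":-10,"fingers":50},
    {"x":0,"y":0,"z":0,"rx":0,"ry":0,"rz":-10.4,"fingers":50},
    {"x":0,"y":0,"z":0,"rx":0,"ry":0,"rz":0,"fingers":50},
    {"x":0,"y":0,"z":0,"rx":0,"ry":0,"rz":0,"fingers":50}
  ]
}}

```text
time_s: 6.02
ee_pos: [462.5, 284.4, 150.1]
eef_rot: [0.723, 0.691, -0.0, -0.0]
wrist_force: [0.3, -0.1, 0.2]
finger_gap: 50.2
finger_force: 0.0
```

```bash
python3 p.py 463.3 284 70 87.6 1
cat > m2.py <<'E'
from h import *
grab('side','side2'); d=np.load('pics/side2.npy'); W=cloud('side',d)
im=cv2.imread('pics/side2.png'); hsv=cv2.cvtColor(im,cv2.COLOR_BGR2HSV); H,S,V=hsv[...,0].astype(int),hsv[...,1],hsv[...,2]
m=(H>105)&(H<125)&(S>110)&(d>0)&(W[...,2]>80)&(W[...,2]<110)&(abs(W[...,0]-463)<60)&(abs(W[...,1]-284)<90)
p=W[m]; print('key',len(p),p.mean(0)); print(cv2.minAreaRect(p[:,:2].astype(np.float32)))
m=(H>15)&(H<32)&(S>110)&(d>0)&(abs(W[...,0]-672)<50)&(abs(W[...,1]-40)<50)&(W[...,2]>54)&(W[...,2]<64)
p=W[m]; print('boss',len(p),p.mean(0)); print(cv2.minAreaRect(p[:,:2].astype(np.float32)))
E
python3 m2.py; sed -e "s/side2.png/top2.png/;s/grab('side','side2'); d=np.load('pics\/side2.npy'); W=cloud('side',d)/grab('top','top2'); d=np.load('pics\/top2.npy'); W=cloud('top',d)/" m2.py > m3.py; python3 m3.py
```

```text
t 6.03 p [462.5 284.4 150.1] yaw 87.39 tilt [-0.0001  0.0001] F [ 0.3 -0.1  0.2] gap 50.2 ff 0.0 q [ 0.5  -0.15  1.81  0.    1.48  0.55]
total [  0.8  -0.4 -80.1] rz -0.2
[-0.4, 0.8, 80.1, -0.2]
key 295 [459.82426607 294.26498263  98.38091865]
((460.3824462890625, 288.22802734375), (109.3136978149414, 15.956241607666016), 87.78392791748047)
boss 0 [nan nan nan]
((0.0, 0.0), (0.0, 0.0), 0.0)
key 12 [462.20215219 258.04476534  96.44821448]
((462.30889892578125, 254.55422973632812), (8.72683334350586, 47.904693603515625), 3.6157779693603516)
boss 98 [675.03366297  41.46823066  58.40319735]
((674.7974243164062, 41.14833068847656), (34.01004409790039, 34.36147689819336), 78.59144592285156)m2.py:7: RuntimeWarning: Mean of empty slice.
  p=W[m]; print('boss',len(p),p.mean(0)); print(cv2.minAreaRect(p[:,:2].astype(np.float32)))
  ret = um.true_divide(
```

{"method": "send_rows", "body": {
  "deltas": [
    {"x":1,"y":0,"z":30,"rx":0,"ry":0,"rz":0,"fingers":50},
    {"x":0,"y":0,"z":30,"rx":0,"ry":0,"rz":0,"fingers":50},
    {"x":0,"y":0,"z":20,"rx":0,"ry":0,"rz":0,"fingers":50},
    {"x":0,"y":0,"z":0,"rx":0,"ry":0,"rz":0,"fingers":50},
    {"x":0,"y":0,"z":0,"rx":0,"ry":0,"rz":0,"fingers":8},
    {"x":0,"y":0,"z":0,"rx":0,"ry":0,"rz":0,"fingers":8},
    {"x":0,"y":0,"z":0,"rx":0,"ry":0,"rz":0,"fingers":8},
    {"x":0,"y":0,"z":0,"rx":0,"ry":0,"rz":0,"fingers":8}
  ],
  "squeeze": 50
}}

```text
time_s: 7.12
ee_pos: [462.8, 285.4, 70.5]
eef_rot: [0.722, 0.692, 0.0, 0.0]
wrist_force: [-0.2, 0.0, 3.3]
finger_gap: 16.0
finger_force: 50.0
```

```bash
python3 p.py
```

```text
t 7.12 p [462.8 285.4  70.5] yaw 87.63 tilt [0.0005 0.0003] F [-0.2  0.   3.3] gap 16.0 ff 50.0 q [ 0.51 -0.09  1.89 -0.    1.34  0.55]
```

{"method": "send_rows", "body": {
  "deltas": [
    {"x":0,"y":0,"z":-20,"rx":0,"ry":0,"rz":0,"fingers":8},
    {"x":0,"y":0,"z":-35,"rx":0,"ry":0,"rz":0,"fingers":8},
    {"x":0,"y":0,"z":-35,"rx":0,"ry":0,"rz":0,"fingers":8},
    {"x":-33.6,"y":31.8,"z":0,"rx":0,"ry":0,"rz":0,"fingers":8},
    {"x":-33.6,"y":31.8,"z":0,"rx":0,"ry":0,"rz":0,"fingers":8},
    {"x":-33.6,"y":31.8,"z":0,"rx":0,"ry":0,"rz":0,"fingers":8},
    {"x":-33.6,"y":31.8,"z":0,"rx":0,"ry":0,"rz":0,"fingers":8},
    {"x":-33.6,"y":31.8,"z":0,"rx":0,"ry":0,"rz":0,"fingers":8}
  ]
}}

```text
time_s: 8.12
ee_pos: [615.6, 109.7, 161.8]
eef_rot: [0.722, 0.692, 0.0, 0.0]
wrist_force: [-0.6, 0.7, -0.2]
finger_gap: 15.8
finger_force: 50.0
```

{"method": "send_rows", "body": {
  "deltas": [
    {"x":0,"y":0,"z":0,"rx":0,"ry":0,"rz":-9.1,"fingers":8},
    {"x":0,"y":0,"z":0,"rx":0,"ry":0,"rz":-9.1,"fingers":8},
    {"x":0,"y":0,"z":0,"rx":0,"ry":0,"rz":-9.1,"fingers":8},
    {"x":0,"y":0,"z":0,"rx":0,"ry":0,"rz":-9.1,"fingers":8},
    {"x":0,"y":0,"z":0,"rx":0,"ry":0,"rz":-9.1,"fingers":8},
    {"x":0,"y":0,"z":0,"rx":0,"ry":0,"rz":-9.1,"fingers":8},
    {"x":0,"y":0,"z":0,"rx":0,"ry":0,"rz":0,"fingers":8}
  ]
}}

```text
time_s: 9.0
ee_pos: [614.7, 111.0, 161.4]
eef_rot: [0.324, 0.946, 0.0, 0.0]
wrist_force: [-0.1, -0.2, -0.2]
finger_gap: 15.6
finger_force: 50.0
```

```bash
cat > m4.py <<'E'
from h import *
import sys
tag=sys.argv[1]
im,d=grab('side',tag); W=cloud('side',d); p=np.array(env.state()['ee_pos'])
c=env.camera_info('side'); T=np.linalg.inv(np.array(c['cam_to_world']))
def pix(w): q=T[:3,:3]@np.array(w)+T[:3,3]; return np.array([c['fx']*q[0]/q[2]+c['cx'],c['fy']*q[1]/q[2]+c['cy']])
tip=pix(p-[0,0,57.5]); print('tip expected px',tip.round(1),'recess px',pix([675.2,41.2,58]).round(1))
u,v=tip.round().astype(int); x0,y0=max(u-50,0),max(v-60,0)
cv2.imwrite(f'pics/{tag}c.png',cv2.resize(im[y0:y0+100,x0:x0+100,::-1],None,fx=6,fy=6,interpolation=cv2.INTER_CUBIC)); print('crop origin',x0,y0)
hsv=cv2.cvtColor(im,cv2.COLOR_RGB2HSV); H,S=hsv[...,0].astype(int),hsv[...,1]
m=(H>105)&(H<125)&(S>110)&(d>0)&(W[...,2]>p[2]+5)&(W[...,2]<p[2]+45)&(np.hypot(W[...,0]-p[0],W[...,1]-p[1])<75)
q=W[m]; print('bar',len(q),q.mean(0),cv2.minAreaRect(q[:,:2].astype(np.float32)))
E
python3 p.py 675.2 41.2 125 142.2 2; python3 m4.py side3
```

```text
t 9.0 p [614.7 111.  161.4] yaw 142.19 tilt [0.0009 0.0002] F [-0.1 -0.2 -0.2] gap 15.6 ff 50.0 q [ 0.14  0.03  1.63  0.    1.49 -0.77]
total [ 60.5 -69.8 -36.4] rz -0.0
[-45.3, -9.0, 18.2, -0.0]
[-45.3, -9.0, 18.2, -0.0]
tip expected px [207.8 196.1] recess px [208.8 188.9]
crop origin 158 136
bar 153 [602.29782484 121.60968755 189.20162306] ((610.312255859375, 114.7559814453125), (14.962794303894043, 108.25122833251953), 49.07255554199219)
```

View pics/side3c.png

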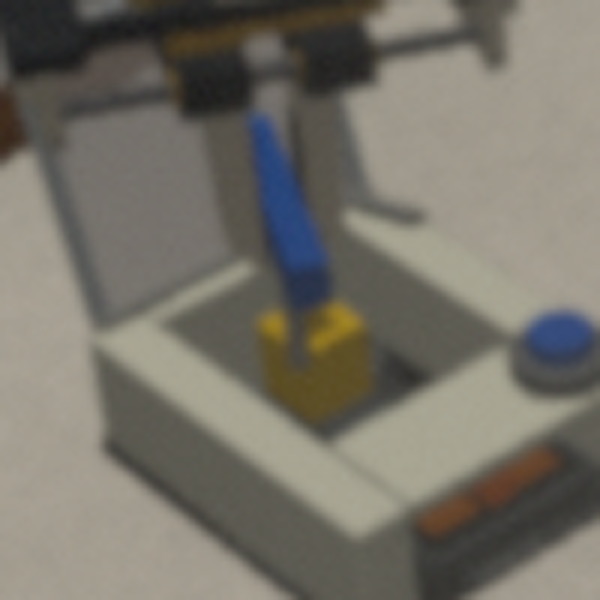

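{"method": "send_rows", "body": {
  "deltas": [
    {"x":-45.3,"y":-9,"z":0,"rx":0,"ry":0,"rz":0,"fingers":8},
    {"x":-45.3,"y":-9,"z":0,"rx":0,"ry":0,"rz":0,"fingers":8},
    {"x":0,"y":0,"z":20,"rx":0,"ry":0,"rz":0,"fingers":8},
    {"x":0,"y":0,"z":18,"rx":0,"ry":0,"rz":0,"fingers":8},
    {"x":0,"y":0,"z":0,"rx":0,"ry":0,"rz":0,"fingers":8}
  ],
  "squeeze": 60
}}

```text
time_s: 9.68
ee_pos: [673.9, 41.9, 120.1]
eef_rot: [0.324, 0.946, -0.0, -0.001]
wrist_force: [0.6, -0.5, -0.7]
finger_gap: 15.5
finger_force: 60.0
```

```bash
python3 p.py 675.2 41.2 91 142.2 4; python3 m4.py side4
```

```text
t 9.68 p [673.9  41.9 120.1] yaw 142.21 tilt [-0.0031  0.0001] F [ 0.6 -0.5 -0.7] gap 15.5 ff 60.0 q [ 0.02  0.16  1.55  0.    1.43 -0.89]
total [  1.3  -0.7 -29.1] rz 0.0
[-0.4, 0.1, 7.3, 0.0]
[-0.4, 0.1, 7.3, 0.0]
[-0.4, 0.1, 7.3, 0.0]
[-0.4, 0.1, 7.3, 0.0]
tip expected px [208.6 187.3] recess px [208.8 188.9]
crop origin 159 127
bar 126 [660.85164179  53.59625722 147.8009571 ] ((668.5518798828125, 47.350364685058594), (14.471271514892578, 111.29559326171875), 50.49612045288086)
```

View pics/side4c.png

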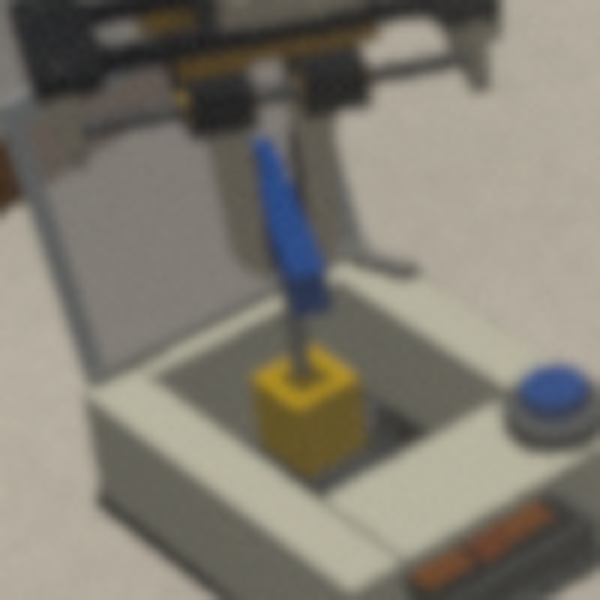

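The pin sits centred over the recess mouth, at crop (303,378). Descending.

{"method": "send_rows", "body": {
  "deltas": [
    {"x":-0.5,"y":0,"z":10,"rx":0,"ry":0,"rz":0,"fingers":8},
    {"x":-0.5,"y":0,"z":10,"rx":0,"ry":0,"rz":0,"fingers":8},
    {"x":0,"y":0,"z":4,"rx":0,"ry":0,"rz":0,"fingers":8},
    {"x":0,"y":0,"z":3,"rx":0,"ry":0,"rz":0,"fingers":8},
    {"x":0,"y":0,"z":2,"rx":0,"ry":0,"rz":0,"fingers":8},
    {"x":0,"y":0,"z":0,"rx":0,"ry":0,"rz":0,"fingers":8}
  ]
}}

```text
time_s: 10.48
ee_pos: [676.0, 40.6, 93.4]
eef_rot: [0.324, 0.946, 0.0, 0.0]
wrist_force: [-1.7, 0.1, 2.9]
finger_gap: 15.5
finger_force: 60.0
```

{"method": "send_rows", "body": {
  "deltas": [
    {"x":0,"y":0,"z":2,"rx":0,"ry":0,"rz":0,"fingers":8},
    {"x":0,"y":0,"z":1,"rx":0,"ry":0,"rz":0,"fingers":8},
    {"x":0,"y":0,"z":0,"rx":0,"ry":0,"rz":0,"fingers":8}
  ]
}}

```text
time_s: 10.85
ee_pos: [676.1, 40.6, 90.3]
eef_rot: [0.324, 0.946, 0.0, 0.0]
wrist_force: [-2.1, 0.0, 4.8]
finger_gap: 15.7
finger_force: 60.0
```

```bash
python3 p.py 604 56.8 90 142.2 10
```

```text
t 10.85 p [676.1  40.6  90.3] yaw 142.24 tilt [0.0004 0.0001] F [-2.1  0.   4.8] gap 15.7 ff 60.0 q [ 0.02  0.18  1.58  0.    1.38 -0.89]
total [-72.1  16.2  -0.3] rz 0.0
[6.7, -3.1, 0.0, 0.0]
[6.7, -3.1, 0.0, 0.0]
[6.7, -3.1, 0.0, 0.0]
[6.7, -3.1, 0.0, 0.0]
[6.7, -3.1, 0.0, 0.0]
[6.7, -3.1, 0.0, 0.0]
[6.7, -3.1, 0.0, 0.0]
[6.7, -3.1, 0.0, 0.0]
[6.7, -3.1, 0.0, 0.0]
[6.7, -3.1, 0.0, 0.0]
```

{"method": "send_rows", "body": {
  "deltas": [
    {"x":6.7,"y":-3.1,"z":1,"rx":0,"ry":0,"rz":0,"fingers":8},
    {"x":6.7,"y":-3.1,"z":0,"rx":0,"ry":0,"rz":0,"fingers":8},
    {"x":6.7,"y":-3.1,"z":0,"rx":0,"ry":0,"rz":0,"fingers":8},
    {"x":6.7,"y":-3.1,"z":0,"rx":0,"ry":0,"rz":0,"fingers":8}
  ]
}}

```text
time_s: 11.35
ee_pos: [648.0, 47.1, 90.2]
eef_rot: [0.324, 0.946, 0.0, 0.001]
wrist_force: [1.4, -1.4, 7.8]
finger_gap: 15.4
finger_force: 60.0
```

```bash
cat > m5.py <<'E'
from h import *
import sys
im,d=grab('side',sys.argv[1]); W=cloud('side',d); hsv=cv2.cvtColor(im,cv2.COLOR_RGB2HSV); H,S=hsv[...,0].astype(int),hsv[...,1]
b=(abs(W[...,0]-600)<150)&(abs(W[...,1]-60)<100)&(d>0)
for n,m in(('boss',(H>18)&(H<32)&(S>120)&(W[...,2]>50)&(W[...,2]<70)),('rib',(H>5)&(H<16)&(S>120)&(W[...,2]>25)&(W[...,2]<60))):
    q=W[m&b]; print(n,len(q)); 
    if len(q)>4: print(q.mean(0).round(1),[np.round(k,1) for k in cv2.minAreaRect(q[:,:2].astype(np.float32))])
E
python3 p.py; python3 m5.py side5
```

```text
t 11.35 p [648.   47.1  90.2] yaw 142.23 tilt [ 0.003  -0.0002] F [ 1.4 -1.4  7.8] gap 15.4 ff 60.0 q [ 0.03  0.12  1.65 -0.    1.37 -0.88]
boss 100
[640.6  55.1  55.6] [array([643.8,  51.2]), array([34.9, 39.5]), np.float64(82.3)]
rib 260
[540.   76.3  37. ] [array([540.8,  72. ]), array([68.8, 47.5]), np.float64(78.7)]
```

The slide is moving with the pin; continue.

{"method": "send_rows", "body": {
  "deltas": [
    {"x":6.7,"y":-3.1,"z":0,"rx":0,"ry":0,"rz":0,"fingers":8},
    {"x":6.7,"y":-3.1,"z":0,"rx":0,"ry":0,"rz":0,"fingers":8},
    {"x":6.7,"y":-3.1,"z":0,"rx":0,"ry":0,"rz":0,"fingers":8},
    {"x":6.7,"y":-3.1,"z":0,"rx":0,"ry":0,"rz":0,"fingers":8},
    {"x":4.5,"y":-2.1,"z":0,"rx":0,"ry":0,"rz":0,"fingers":8},
    {"x":0,"y":0,"z":0,"rx":0,"ry":0,"rz":0,"fingers":8}
  ]
}}

```text
time_s: 12.15
ee_pos: [614.1, 54.9, 90.1]
eef_rot: [0.324, 0.946, 0.0, 0.001]
wrist_force: [-0.2, -1.0, 8.1]
finger_gap: 15.6
finger_force: 60.0
```

```bash
python3 p.py; python3 m5.py side6
```

```text
t 12.15 p [614.1  54.9  90.1] yaw 142.24 tilt [ 0.0023 -0.0001] F [-0.2 -1.   8.1] gap 15.6 ff 60.0 q [ 0.05  0.05  1.72 -0.    1.37 -0.86]
boss 36
[621.2  63.9  55.8] [array([621.7,  63.9]), array([16.7, 25. ]), np.float64(50.4)]
rib 345
[510.1  82.4  38.6] [array([512.5,  79.7]), array([72.9, 55.8]), np.float64(84.8)]
```

{"method": "send_rows", "body": {
  "deltas": [
    {"x":3.6,"y":-1.7,"z":0,"rx":0,"ry":0,"rz":0,"fingers":8},
    {"x":2.7,"y":-1.3,"z":0,"rx":0,"ry":0,"rz":0,"fingers":8},
    {"x":0,"y":0,"z":0,"rx":0,"ry":0,"rz":0,"fingers":8}
  ]
}}

```text
time_s: 12.58
ee_pos: [607.7, 56.3, 90.2]
eef_rot: [0.324, 0.946, 0.0, 0.002]
wrist_force: [2.8, -1.3, 8.1]
finger_gap: 15.6
finger_force: 60.0
```

{"method": "send_rows", "body": {
  "deltas": [
    {"x":1.8,"y":-0.8,"z":0,"rx":0,"ry":0,"rz":0,"fingers":8},
    {"x":0,"y":0,"z":0,"rx":0,"ry":0,"rz":0,"fingers":8}
  ]
}}

```text
time_s: 12.82
ee_pos: [606.0, 56.7, 90.3]
eef_rot: [0.324, 0.946, 0.0, 0.002]
wrist_force: [3.8, -1.6, 6.5]
finger_gap: 15.4
finger_force: 60.0
```

```bash
python3 p.py; python3 m5.py side7
```

```text
t 12.82 p [606.   56.7  90.3] yaw 142.23 tilt [ 0.0035 -0.0003] F [ 3.8 -1.6  6.5] gap 15.4 ff 60.0 q [ 0.05  0.03  1.74 -0.    1.36 -0.86]
boss 35
[620.1  63.1  55.9] [array([620.3,  63.4]), array([15.5, 24.7]), np.float64(37.8)]
rib 350
[507.7  82.5  38.4] [array([508.8,  79.7]), array([72.6, 55.8]), np.float64(88.5)]
```

{"method": "send_rows", "body": {
  "deltas": [
    {"x":2.7,"y":-1.3,"z":0.5,"rx":0,"ry":0,"rz":0,"fingers":8},
    {"x":0,"y":0,"z":0,"rx":0,"ry":0,"rz":0,"fingers":8},
    {"x":0,"y":0,"z":0,"rx":0,"ry":0,"rz":0,"fingers":8}
  ]
}}

```text
time_s: 13.25
ee_pos: [603.8, 57.2, 90.2]
eef_rot: [0.324, 0.946, 0.001, 0.003]
wrist_force: [8.3, -2.4, 6.7]
finger_gap: 15.8
finger_force: 60.0
```

```bash
python3 p.py; python3 m5.py side8; python3 m4.py side9
```

```text
t 13.25 p [603.8  57.2  90.2] yaw 142.23 tilt [ 0.0054 -0.0004] F [ 8.3 -2.4  6.7] gap 15.8 ff 60.0 q [ 0.05  0.03  1.74 -0.    1.36 -0.86]
boss 38
[619.7  62.3  56.3] [array([620.7,  62.5]), array([17.2, 25.8]), np.float64(23.1)]
rib 348
[507.6  82.9  38.4] [array([507.7,  78.6]), array([72.6, 52.7]), np.float64(88.2)]
tip expected px [227.3 208.8] recess px [208.8 188.9]
crop origin 177 149
bar 119 [588.75893151  70.18193077 117.93052929] ((597.979736328125, 63.614540100097656), (14.86082935333252, 101.64525604248047), 50.51913070678711)
```

View pics/side9c.png

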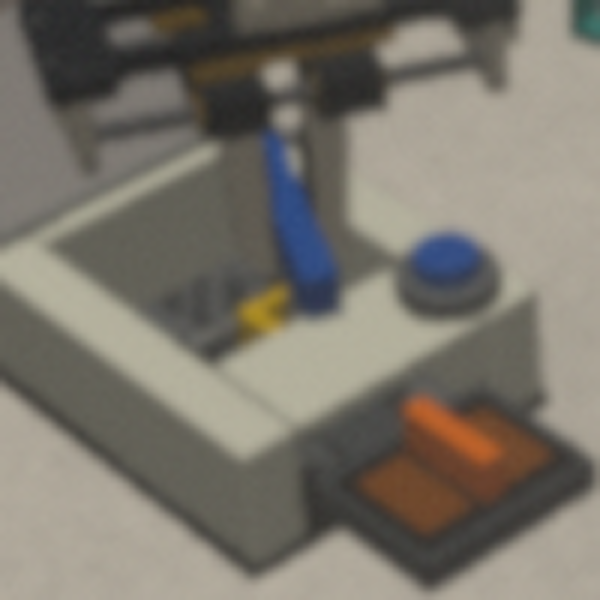

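The side force rose to 8 N while the rib stopped moving, so the slide is at its stop (rib at crop (455,430), fully out). Back off and return the key.

{"method": "send_rows", "body": {
  "deltas": [
    {"x":-4.1,"y":1.9,"z":0,"rx":0,"ry":0,"rz":0,"fingers":8},
    {"x":0,"y":0,"z":-4,"rx":0,"ry":0,"rz":0,"fingers":8},
    {"x":0,"y":0,"z":-15,"rx":0,"ry":0,"rz":0,"fingers":8},
    {"x":0,"y":0,"z":-30,"rx":0,"ry":0,"rz":0,"fingers":8},
    {"x":0,"y":0,"z":-25,"rx":0,"ry":0,"rz":0,"fingers":8},
    {"x":0,"y":0,"z":0,"rx":0,"ry":0,"rz":0,"fingers":8}
  ]
}}

```text
time_s: 14.1
ee_pos: [607.0, 56.5, 164.9]
eef_rot: [0.324, 0.946, 0.001, 0.001]
wrist_force: [0.7, 0.4, -1.3]
finger_gap: 15.6
finger_force: 60.0
```

```bash
python3 p.py 462.8 285.4 160 142.2 6; python3 p.py 462.8 285.4 160 87.6 6|head -2;  python3 m5.py side10; python3 m4.py side11
```

```text
t 14.1 p [607.   56.5 164.9] yaw 142.23 tilt [0.0031 0.0002] F [ 0.7  0.4 -1.3] gap 15.6 ff 60.0 q [ 0.05 -0.01  1.66  0.    1.49 -0.86]
total [-144.2  228.9   -4.9] rz 0.0
[42.4, 15.4, 0.8, 0.0]
[42.4, 15.4, 0.8, 0.0]
[42.4, 15.4, 0.8, 0.0]
[42.4, 15.4, 0.8, 0.0]
[42.4, 15.4, 0.8, 0.0]
[42.4, 15.4, 0.8, 0.0]
t 14.1 p [607.   56.5 164.9] yaw 142.23 tilt [0.0031 0.0002] F [ 0.7  0.4 -1.3] gap 15.6 ff 60.0 q [ 0.05 -0.01  1.66  0.    1.49 -0.86]
total [-144.2  228.9   -4.9] rz 54.6
boss 65
[618.2  55.4  55.9] [array([617.1,  54.9]), array([36.8, 24. ]), np.float64(76.5)]
rib 351
[508.3  83.   38.7] [array([510.5,  79.2]), array([54.8, 75.2]), np.float64(0.2)]
tip expected px [224.5 185.8] recess px [208.8 188.9]
crop origin 175 126
bar 122 [591.47196094  69.60157281 191.14768518] ((599.9856567382812, 62.074459075927734), (14.714391708374023, 98.69941711425781), 48.231292724609375)
```

View pics/side11c.png

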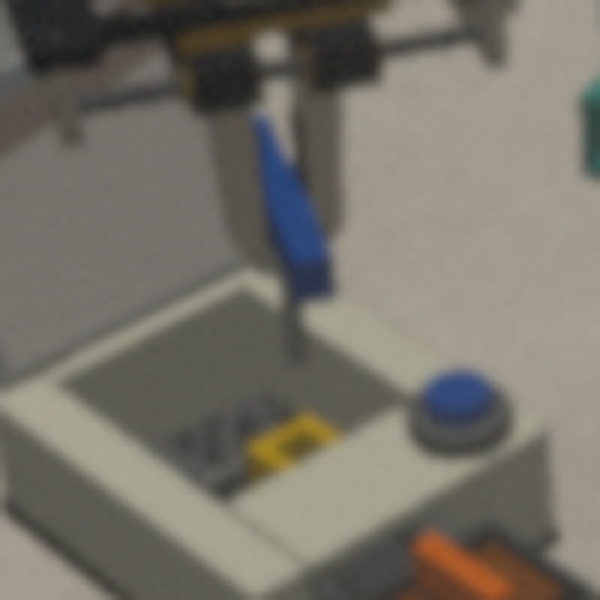

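{"method": "send_rows", "body": {
  "deltas": [
    {"x":42.4,"y":15.4,"z":0,"rx":0,"ry":0,"rz":0,"fingers":8},
    {"x":42.4,"y":15.4,"z":0,"rx":0,"ry":0,"rz":0,"fingers":8},
    {"x":42.4,"y":15.4,"z":0,"rx":0,"ry":0,"rz":0,"fingers":8},
    {"x":42.4,"y":15.4,"z":0,"rx":0,"ry":0,"rz":0,"fingers":8},
    {"x":42.4,"y":15.4,"z":0,"rx":0,"ry":0,"rz":0,"fingers":8},
    {"x":42.4,"y":15.4,"z":0,"rx":0,"ry":0,"rz":0,"fingers":8}
  ]
}}

```text
time_s: 14.95
ee_pos: [460.4, 286.2, 161.2]
eef_rot: [0.324, 0.946, -0.001, -0.001]
wrist_force: [0.2, -1.3, -0.8]
finger_gap: 15.4
finger_force: 60.0
```

{"method": "send_rows", "body": {
  "deltas": [
    {"x":0,"y":0,"z":0,"rx":0,"ry":0,"rz":9.1,"fingers":8},
    {"x":0,"y":0,"z":0,"rx":0,"ry":0,"rz":9.1,"fingers":8},
    {"x":0,"y":0,"z":0,"rx":0,"ry":0,"rz":9.1,"fingers":8},
    {"x":0,"y":0,"z":0,"rx":0,"ry":0,"rz":9.1,"fingers":8},
    {"x":0,"y":0,"z":0,"rx":0,"ry":0,"rz":9.1,"fingers":8},
    {"x":0,"y":0,"z":0,"rx":0,"ry":0,"rz":9.1,"fingers":8},
    {"x":0,"y":0,"z":0,"rx":0,"ry":0,"rz":0,"fingers":8}
  ]
}}

```text
time_s: 15.82
ee_pos: [461.3, 285.1, 161.4]
eef_rot: [0.721, 0.693, -0.001, -0.0]
wrist_force: [-0.5, -0.9, -0.2]
finger_gap: 15.3
finger_force: 60.0
```

```bash
python3 p.py 462.8 285.4 71 87.6 1
python3 - <<'E'
from h import *
im,d=grab('side','side12'); W=cloud('side',d); hsv=cv2.cvtColor(im,cv2.COLOR_RGB2HSV); H,S=hsv[...,0].astype(int),hsv[...,1]
p=env.state()['ee_pos']
m=(H>105)&(H<125)&(S>110)&(d>0)&(abs(W[...,0]-p[0])<70)&(abs(W[...,1]-p[1])<80)&(W[...,2]>p[2])
q=W[m]; t=q[q[:,2]>p[2]+26]; print(len(t),'rise along y deg',np.degrees(np.arctan(np.polyfit(t[:,1],t[:,2],1)[0])),cv2.minAreaRect(q[:,:2].astype(np.float32)))
E
```

```text
t 15.82 p [461.3 285.1 161.4] yaw 87.69 tilt [-0.0016 -0.0008] F [-0.5 -0.9 -0.2] gap 15.3 ff 60.0 q [ 0.51 -0.15  1.8   0.    1.5   0.55]
total [  1.5   0.3 -90.4] rz 0.1
[0.3, 1.4, 90.4, 0.1]
141 rise along y deg 0.07522524958985957 ((459.710693359375, 313.1518249511719), (16.837182998657227, 58.18354034423828), 3.3183772563934326)
```

Key level. Lower onto the seats and let go.

{"method": "send_rows", "body": {
  "deltas": [
    {"x":0,"y":1.5,"z":30,"rx":0,"ry":0,"rz":0,"fingers":8},
    {"x":0,"y":0,"z":30,"rx":0,"ry":0,"rz":0,"fingers":8},
    {"x":0,"y":0,"z":18,"rx":0,"ry":0,"rz":0,"fingers":8},
    {"x":0,"y":0,"z":8,"rx":0,"ry":0,"rz":0,"fingers":8},
    {"x":0,"y":0,"z":4,"rx":0,"ry":0,"rz":0,"fingers":8},
    {"x":0,"y":0,"z":0,"rx":0,"ry":0,"rz":0,"fingers":8}
  ]
}}

```text
time_s: 16.62
ee_pos: [463.5, 285.4, 73.2]
eef_rot: [0.721, 0.692, 0.0, 0.0]
wrist_force: [-0.8, 0.0, -1.2]
finger_gap: 15.4
finger_force: 60.0
```

```bash
python3 p.py
```

```text
t 16.62 p [463.5 285.4  73.2] yaw 87.65 tilt [0.0006 0.0003] F [-0.8  0.  -1.2] gap 15.4 ff 60.0 q [ 0.51 -0.09  1.89  0.    1.34  0.55]
```

{"method": "send_rows", "body": {
  "deltas": [
    {"x":0,"y":0,"z":2,"rx":0,"ry":0,"rz":0,"fingers":8},
    {"x":0,"y":0,"z":1,"rx":0,"ry":0,"rz":0,"fingers":8},
    {"x":0,"y":0,"z":0,"rx":0,"ry":0,"rz":0,"fingers":8}
  ]
}}

```text
time_s: 17.0
ee_pos: [463.5, 285.4, 70.5]
eef_rot: [0.722, 0.692, 0.0, 0.0]
wrist_force: [-1.0, -2.5, 5.6]
finger_gap: 16.0
finger_force: 60.0
```

{"method": "send_rows", "body": {
  "deltas": [
    {"x":0,"y":0,"z":0,"rx":0,"ry":0,"rz":0,"fingers":24},
    {"x":0,"y":0,"z":0,"rx":0,"ry":0,"rz":0,"fingers":40},
    {"x":0,"y":0,"z":0,"rx":0,"ry":0,"rz":0,"fingers":50},
    {"x":0,"y":0,"z":0,"rx":0,"ry":0,"rz":0,"fingers":50},
    {"x":0,"y":0,"z":-30,"rx":0,"ry":0,"rz":0,"fingers":50},
    {"x":0,"y":0,"z":-40,"rx":0,"ry":0,"rz":0,"fingers":50},
    {"x":0,"y":0,"z":-20,"rx":0,"ry":0,"rz":0,"fingers":50}
  ]
}}

```text
time_s: 17.88
ee_pos: [463.7, 285.5, 161.7]
eef_rot: [0.722, 0.692, 0.001, 0.0]
wrist_force: [0.2, -0.1, -0.8]
finger_gap: 50.3
finger_force: 0.0
```

```bash
sed -i 's/side2/side13/g' m2.py; python3 m2.py 2>/dev/null | head -2; python3 p.py 511 79 160 87.6 5
```

```text
key 299 [459.79994943 293.96474778  98.32448222]
((460.56256103515625, 287.9016418457031), (109.60699462890625, 16.904521942138672), 88.31210327148438)
t 17.93 p [464.2 285.7 163.5] yaw 87.63 tilt [0.0035 0.002 ] F [0.  0.8 3.2] gap 50.0 ff 0.0 q [ 0.51 -0.15  1.8   0.    1.49  0.55]
total [  46.8 -206.7   -3.5] rz 0.0
[-40.9, 11.1, 0.7, 0.0]
[-40.9, 11.1, 0.7, 0.0]
[-40.9, 11.1, 0.7, 0.0]
[-40.9, 11.1, 0.7, 0.0]
[-40.9, 11.1, 0.7, 0.0]
```

Run:
```python
from h import *
im,d=grab('top','top3'); W=cloud('top',d); hsv=cv2.cvtColor(im,cv2.COLOR_RGB2HSV); H,S=hsv[...,0].astype(int),hsv[...,1]
m=(H>3)&(H<18)&(S>130)&(d>0)&(abs(W[...,0]-511)<60)&(abs(W[...,1]-79)<60)
for lo,hi in((45,62),(20,40)):
    q=W[m&(W[...,2]>lo)&(W[...,2]<hi)]; print(len(q)); 
    if len(q)>5: print(q.mean(0),cv2.minAreaRect(q[:,:2].astype(np.float32)))
```

```text
79
[511.26461678  78.63115686  52.997162  ] ((511.47576904296875, 78.6246566772461), (11.919617652893066, 49.90159225463867), 77.08548736572266)
328
[511.43776621  77.64119373  31.95784669] ((511.7792663574219, 77.78439331054688), (71.12133026123047, 50.728759765625), 77.93572998046875)
```

{"method": "send_rows", "body": {
  "deltas": [
    {"x":-40.9,"y":11.1,"z":0,"rx":0,"ry":0,"rz":0,"fingers":50},
    {"x":-40.9,"y":11.1,"z":0,"rx":0,"ry":0,"rz":0,"fingers":50},
    {"x":-40.9,"y":11.1,"z":0,"rx":0,"ry":0,"rz":0,"fingers":50},
    {"x":-40.9,"y":11.1,"z":0,"rx":0,"ry":0,"rz":0,"fingers":50},
    {"x":-40.9,"y":11.1,"z":0,"rx":0,"ry":0,"rz":0,"fingers":50},
    {"x":0,"y":0,"z":0,"rx":0,"ry":0,"rz":-10,"fingers":50},
    {"x":0,"y":0,"z":0,"rx":0,"ry":0,"rz":-10,"fingers":50},
    {"x":0,"y":0,"z":0,"rx":0,"ry":0,"rz":-10,"fingers":50}
  ]
}}

```text
time_s: 18.98
ee_pos: [509.8, 78.4, 157.6]
eef_rot: [0.515, 0.857, -0.001, -0.001]
wrist_force: [-0.1, 0.1, 0.3]
finger_gap: 50.0
finger_force: 0.0
```

{"method": "send_rows", "body": {
  "deltas": [
    {"x":0,"y":0,"z":0,"rx":0,"ry":0,"rz":-10,"fingers":50},
    {"x":0,"y":0,"z":0,"rx":0,"ry":0,"rz":-10,"fingers":50},
    {"x":0,"y":0,"z":0,"rx":0,"ry":0,"rz":-10,"fingers":50},
    {"x":0,"y":0,"z":0,"rx":0,"ry":0,"rz":-10,"fingers":50},
    {"x":0,"y":0,"z":0,"rx":0,"ry":0,"rz":-9.6,"fingers":50},
    {"x":0,"y":0,"z":0,"rx":0,"ry":0,"rz":0,"fingers":50},
    {"x":0,"y":0,"z":0,"rx":0,"ry":0,"rz":0,"fingers":50}
  ]
}}

```text
time_s: 19.85
ee_pos: [510.0, 78.6, 158.8]
eef_rot: [0.113, 0.994, -0.0, -0.001]
wrist_force: [0.6, 0.4, -0.5]
finger_gap: 50.0
finger_force: 0.0
```

```bash
python3 p.py 511 79 36 167.2 4
```

```text
t 19.85 p [510.   78.6 158.8] yaw 167.01 tilt [-0.001  -0.0001] F [ 0.6  0.4 -0.5] gap 50.0 ff 0.0 q [ 0.1  -0.21  1.86 -0.    1.5  -1.24]
total [   1.     0.4 -122.8] rz -0.2
[-0.2, 0.1, 30.7, -0.0]
[-0.2, 0.1, 30.7, -0.0]
[-0.2, 0.1, 30.7, -0.0]
[-0.2, 0.1, 30.7, -0.0]
```

{"method": "send_rows", "body": {
  "deltas": [
    {"x":-1.4,"y":0,"z":40,"rx":0,"ry":0,"rz":0,"fingers":50},
    {"x":0,"y":0,"z":40,"rx":0,"ry":0,"rz":0,"fingers":50},
    {"x":0,"y":0,"z":28,"rx":0,"ry":0,"rz":0,"fingers":50},
    {"x":0,"y":0,"z":14,"rx":0,"ry":0,"rz":0,"fingers":50},
    {"x":0,"y":0,"z":0,"rx":0,"ry":0,"rz":0,"fingers":50}
  ]
}}

```text
time_s: 20.48
ee_pos: [511.4, 78.3, 37.2]
eef_rot: [0.112, 0.994, -0.0, -0.001]
wrist_force: [-0.7, -0.8, 0.2]
finger_gap: 49.9
finger_force: 0.0
```

{"method": "send_rows", "body": {
  "deltas": [
    {"x":0,"y":0,"z":0,"rx":0,"ry":0,"rz":0,"fingers":6},
    {"x":0,"y":0,"z":0,"rx":0,"ry":0,"rz":0,"fingers":6},
    {"x":0,"y":0,"z":0,"rx":0,"ry":0,"rz":0,"fingers":6},
    {"x":0,"y":0,"z":0,"rx":0,"ry":0,"rz":0,"fingers":6}
  ],
  "squeeze": 30
}}

```text
time_s: 20.98
ee_pos: [511.8, 78.4, 37.9]
eef_rot: [0.111, 0.994, 0.0, 0.0]
wrist_force: [-0.1, -1.1, 0.7]
finger_gap: 14.8
finger_force: 0.9
```

```bash
python3 p.py
```

```text
t 20.98 p [511.8  78.4  37.9] yaw 167.23 tilt [0.0004 0.    ] F [-0.1 -1.1  0.7] gap 14.8 ff 0.9 q [ 0.1  -0.12  1.98 -0.    1.28 -1.25]
```

{"method": "send_rows", "body": {
  "deltas": [
    {"x":0,"y":0,"z":0,"rx":0,"ry":0,"rz":0,"fingers":6},
    {"x":0,"y":0,"z":0,"rx":0,"ry":0,"rz":0,"fingers":6},
    {"x":0,"y":0,"z":0,"rx":0,"ry":0,"rz":0,"fingers":6}
  ],
  "squeeze": 40
}}

```text
time_s: 21.35
ee_pos: [511.7, 78.4, 37.8]
eef_rot: [0.111, 0.994, 0.0, 0.0]
wrist_force: [-1.5, -0.2, 4.0]
finger_gap: 11.5
finger_force: 40.0
```

{"method": "send_rows", "body": {
  "deltas": [
    {"x":0,"y":0,"z":-10,"rx":0,"ry":0,"rz":0,"fingers":6},
    {"x":0,"y":0,"z":-25,"rx":0,"ry":0,"rz":0,"fingers":6},
    {"x":0,"y":0,"z":-35,"rx":0,"ry":0,"rz":0,"fingers":6},
    {"x":0,"y":0,"z":-35,"rx":0,"ry":0,"rz":0,"fingers":6},
    {"x":0,"y":0,"z":0,"rx":0,"ry":0,"rz":0,"fingers":6}
  ]
}}

```text
time_s: 21.98
ee_pos: [512.7, 78.5, 145.7]
eef_rot: [0.111, 0.994, 0.0, 0.002]
wrist_force: [-0.1, -0.2, -1.8]
finger_gap: 11.5
finger_force: 40.0
```

```bash
python3 p.py 479.8 -299.8 142 167.2 9 | head -3; python3 m4.py side14 2>/dev/null | head -2
```

```text
t 21.98 p [512.7  78.5 145.7] yaw 167.23 tilt [0.0043 0.0005] F [-0.1 -0.2 -1.8] gap 11.5 ff 40.0 q [ 0.1  -0.2   1.87  0.    1.47 -1.25]
total [ -32.9 -378.3   -3.7] rz 0.0
[-5.7, -41.8, 0.4, 0.0]
tip expected px [250.3 208.8] recess px [208.8 188.9]
crop origin 200 149
```

View pics/side14.png

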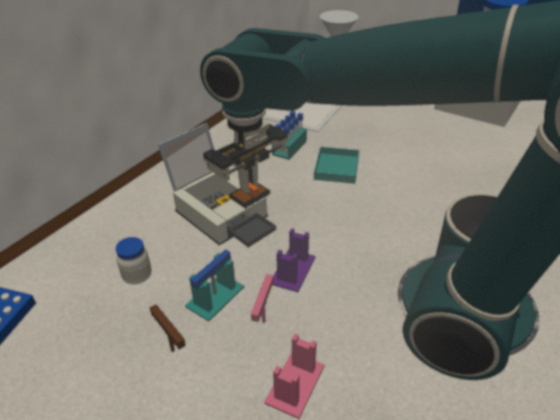

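The cassette is held level at (250,193), the slide is out and empty at (252,230), the key hangs at (212,266) and the lid is open. On to the tray.

{"method": "send_rows", "body": {
  "deltas": [
    {"x":-5.7,"y":-20,"z":0,"rx":0,"ry":0,"rz":0,"fingers":6},
    {"x":-5.7,"y":-40,"z":0,"rx":0,"ry":0,"rz":0,"fingers":6},
    {"x":-5.7,"y":-42,"z":0,"rx":0,"ry":0,"rz":0,"fingers":6},
    {"x":-5.7,"y":-42,"z":0,"rx":0,"ry":0,"rz":0,"fingers":6},
    {"x":-5.7,"y":-42,"z":0,"rx":0,"ry":0,"rz":0,"fingers":6},
    {"x":-5.7,"y":-42,"z":0,"rx":0,"ry":0,"rz":0,"fingers":6},
    {"x":-5.7,"y":-42,"z":0,"rx":0,"ry":0,"rz":0,"fingers":6},
    {"x":-5.7,"y":-42,"z":0,"rx":0,"ry":0,"rz":0,"fingers":6},
    {"x":-5.7,"y":-40,"z":0,"rx":0,"ry":0,"rz":0,"fingers":6},
    {"x":0,"y":-24,"z":0,"rx":0,"ry":0,"rz":0,"fingers":6}
  ]
}}

```text
time_s: 23.28
ee_pos: [477.7, -301.1, 141.0]
eef_rot: [0.112, 0.994, 0.0, -0.001]
wrist_force: [0.5, 1.4, -0.5]
finger_gap: 11.6
finger_force: 40.0
```

{"method": "send_rows", "body": {
  "deltas": [
    {"x":0,"y":0,"z":0,"rx":0,"ry":0,"rz":-8.9,"fingers":6},
    {"x":0,"y":0,"z":0,"rx":0,"ry":0,"rz":-8.9,"fingers":6},
    {"x":0,"y":0,"z":0,"rx":0,"ry":0,"rz":-8.9,"fingers":6},
    {"x":0,"y":0,"z":0,"rx":0,"ry":0,"rz":-8.9,"fingers":6},
    {"x":0,"y":0,"z":0,"rx":0,"ry":0,"rz":0,"fingers":6}
  ]
}}

```text
time_s: 23.9
ee_pos: [478.2, -299.4, 141.3]
eef_rot: [-0.198, 0.98, 0.001, -0.001]
wrist_force: [0.0, -0.0, -1.0]
finger_gap: 11.7
finger_force: 40.0
```

```bash
python3 p.py 479.8 -299.8 24 -157.2 4
```

```text
t 23.9 p [ 478.2 -299.4  141.3] yaw -157.21 tilt [-0.0016  0.0011] F [ 0. -0. -1.] gap 11.7 ff 40.0 q [-0.6  -0.09  1.78  0.    1.46 -2.57]
total [   1.6   -0.4 -117.3] rz -0.0
[-0.3, -0.3, 29.3, -0.0]
[-0.3, -0.3, 29.3, -0.0]
[-0.3, -0.3, 29.3, -0.0]
[-0.3, -0.3, 29.3, -0.0]
```

{"method": "send_rows", "body": {
  "deltas": [
    {"x":-1,"y":-1,"z":35,"rx":0,"ry":0,"rz":0,"fingers":6},
    {"x":0,"y":0,"z":35,"rx":0,"ry":0,"rz":0,"fingers":6},
    {"x":0,"y":0,"z":25,"rx":0,"ry":0,"rz":0,"fingers":6},
    {"x":0,"y":0,"z":14,"rx":0,"ry":0,"rz":0,"fingers":6},
    {"x":0,"y":0,"z":6,"rx":0,"ry":0,"rz":0,"fingers":6},
    {"x":0,"y":0,"z":2,"rx":0,"ry":0,"rz":0,"fingers":6},
    {"x":0,"y":0,"z":0,"rx":0,"ry":0,"rz":0,"fingers":6}
  ]
}}

```text
time_s: 24.78
ee_pos: [480.2, -300.4, 26.3]
eef_rot: [-0.198, 0.98, -0.0, 0.0]
wrist_force: [0.7, 0.4, -1.2]
finger_gap: 11.4
finger_force: 40.0
```

{"method": "send_rows", "body": {
  "deltas": [
    {"x":0,"y":0,"z":1,"rx":0,"ry":0,"rz":0,"fingers":6},
    {"x":0,"y":0,"z":0,"rx":0,"ry":0,"rz":0,"fingers":6}
  ]
}}

```text
time_s: 25.02
ee_pos: [480.0, -300.3, 24.9]
eef_rot: [-0.198, 0.98, -0.0, 0.0]
wrist_force: [0.0, -0.1, -1.5]
finger_gap: 11.8
finger_force: 40.0
```

{"method": "send_rows", "body": {
  "deltas": [
    {"x":0,"y":0,"z":1.5,"rx":0,"ry":0,"rz":0,"fingers":6},
    {"x":0,"y":0,"z":1,"rx":0,"ry":0,"rz":0,"fingers":6},
    {"x":0,"y":0,"z":0.5,"rx":0,"ry":0,"rz":0,"fingers":6},
    {"x":0,"y":0,"z":0,"rx":0,"ry":0,"rz":0,"fingers":6}
  ]
}}

```text
time_s: 25.52
ee_pos: [480.0, -300.3, 21.9]
eef_rot: [-0.198, 0.98, -0.0, 0.0]
wrist_force: [-2.8, 0.7, 3.6]
finger_gap: 11.3
finger_force: 40.0
```

Contact with the floor; release gently, then rise.

{"method": "send_rows", "body": {
  "deltas": [
    {"x":0,"y":0,"z":0,"rx":0,"ry":0,"rz":0,"fingers":16},
    {"x":0,"y":0,"z":0,"rx":0,"ry":0,"rz":0,"fingers":28},
    {"x":0,"y":0,"z":0,"rx":0,"ry":0,"rz":0,"fingers":40},
    {"x":0,"y":0,"z":0,"rx":0,"ry":0,"rz":0,"fingers":40},
    {"x":0,"y":0,"z":-25,"rx":0,"ry":0,"rz":0,"fingers":40},
    {"x":0,"y":0,"z":-40,"rx":0,"ry":0,"rz":0,"fingers":40},
    {"x":0,"y":0,"z":-60,"rx":0,"ry":0,"rz":0,"fingers":40},
    {"x":0,"y":0,"z":0,"rx":0,"ry":0,"rz":0,"fingers":40},
    {"x":0,"y":0,"z":0,"rx":0,"ry":0,"rz":0,"fingers":40}
  ]
}}

```text
time_s: 26.65
ee_pos: [479.8, -300.2, 146.1]
eef_rot: [-0.198, 0.98, 0.0, -0.0]
wrist_force: [0.3, -0.6, -0.4]
finger_gap: 40.1
finger_force: 0.0
```

```bash
python3 p.py; python3 m2.py 2>/dev/null|head -2
python3 - <<'E'
from h import *
im,d=grab('side','side15'); W=cloud('side',d)
m=(d>0)&(abs(W[...,0]-480)<60)&(abs(W[...,1]+300)<60)&(W[...,2]>33)&(W[...,2]<60)
q=W[m]; print('rib in tray',len(q),q.mean(0),q[:,2].max())
E
```

```text
t 26.65 p [ 479.8 -300.2  146.1] yaw -157.17 tilt [-0.0002  0.0001] F [ 0.3 -0.6 -0.4] gap 40.1 ff 0.0 q [-0.6  -0.09  1.77 -0.    1.46 -2.57]
key 282 [459.84223964 293.66054059  98.58990911]
((459.5555419921875, 289.1517639160156), (107.36042785644531, 18.091632843017578), 88.52146911621094)
rib in tray 50 [ 477.96070993 -296.45682291   36.08701402] 39.43223375183527
```

View pics/side15.png

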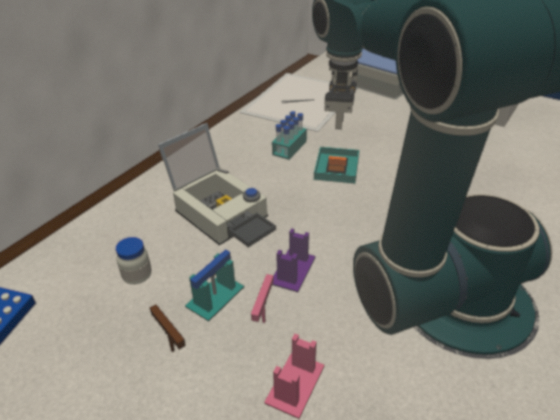

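The cassette lies flat in the tray at (338,164), the lid is open, the slide is out at (252,230), the key is hung at (212,266), and the rack and jar haven't moved.

```bash
python3 -c "
from workcell import env
print(env.hand_in())"
```

```text
the job is handed in; nothing more can be done
None
```

I finished the task and handed it in at about 27 s of the 72 s limit: lid open, slide out at its stop, key back in its stand, and the cassette flat in the teal tray. The rack and jar look unmoved in the last picture; `hand_in` returned no verdict, so I don't have the judged result.

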